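# Pull the wide off-cut tray out with the hook

### The arm

A 7-joint arm with a two-finger parallel gripper is mounted at the origin on the work surface. World frame = base frame: x ahead of the robot, y to its left, z up, the work surface at z = 0. Lengths are in m, angles in rad, forces in N, time in s.
With the tool pointing down it reaches from about 0.425 to 1.025 m from the base axis. Payload 9.4 kg.
Tool frame: the origin (TCP) lies at the very end of the fingers, on their centre line; the grasp point (between the pads) lies 19 mm behind it; z points along the fingers, y is the direction in which the jaws open and shut (so a half turn about z gives the same grasp; the last joint's range is limited). The gripper opens to 85 mm and grips with 20 to 120 N. Pads are 22 mm wide; open, the fingers measure 114 mm over their backs; the gripper's body (76 mm by 85 mm) begins 54 mm behind the grasp point. The pads swing forward as they close: fully open they stand 13 mm farther back than shut.
Start: joints at [1.202, 0.599, -0.003, 1.599, 0.002, 0.943, -0.08], TCP at [0.209, -0.694, 0.231] pointing down, gripper open.
Joint ranges: [-2.57, 2.57], [-0.35, 1.97], [-1.29, 1.29], [0.11, 2.56], [-1.05, 4.19], [0.11, 1.86], [-2.63, 2.63]. Speed limits (rad/s): [2.22, 2.22, 3.01, 3.01, 3.14, 3.14, 3.14].

### API

Orientations are given as a unit quaternion [x, y, z, w].
In Python, from rig import env gives the robot as it stands. The module is installed in compiled form; this text tells all that it offers.
- The arm moves only by the tool step_arm, never from a script. Its argument "increments" is a list of rows, each an object with "travel": the shift along the tool's x, y, z in mm, a list of three; "twist": the turn, a rotation vector about the tool's x, y, z in degrees, a list of three; "hand": the closure, from 0 (fully open) to 1 (shut). A call has 1 to 20 rows; each row is the pose to reach, as a shift and turn from the pose commanded when the call began, along the tool's axes at that moment; what a row does not reach only later rows make up. A row lasts 1/8 s, in which the tool goes at most 62.5 mm and 10.7 degrees, less where a joint would pass 70% of its speed; a pose out of reach is approached as far as the arm can. A call with a gripper value outside its range is refused whole. The fingers move at their own pace and stop on an object; the grip force is fixed at half the most. Time passes only in rows, so rows that repeat a pose let the fingers close. It gives the time, the measured TCP pose, the force and the opening at its end, in the units of the state.
- env.get_obs(): the state, without advancing time (a new reading comes with each control period).
- env.capture(name): name is "scene" or "top" or "wrist"; returns the picture (480x640x3 uint8, red, green, blue); there is no depth.
- env.calibration(name): a dict with "fx", "fy", "cx", "cy" (pixels), "k1" (the pictures are not rectified: a ray, as slopes to the right and down, at radius r is drawn at 1 + k1 r^2 times it, then the intrinsics apply), "R" (3x3) and "t" (3): a world point X has camera coordinates R X + t. Camera axes: x right, y down, z forward; pixel columns grow to the right and rows downward; lengths in m; the calibration is good to about 2 mm. A picture is of the moment at which its call begins: read the wrist's pose just before it. calibration takes no time and is no camera call; for the wrist camera it gives the pose at the moment of the call.
- env.finish_job(): hands the job in, once; it reports no verdict.
The state is a dict: "clock": time; "qpos": joint angles; "joint_vel": joint speeds; "tau": joint torques, N m; "eef_pos": TCP position; "orientation": TCP orientation; "ft_force": force on the tool from outside, world axes, zero at the start; "wrist_torque": the same for the moment, N m; "finger_gap": finger opening in m.
Only numpy, scipy, OpenCV 4.12 (cv2) and the standard library are available. Lean on these libraries where they do the work, as an engineer would, in place of code of your own. Each camera call takes 0.05 s, during which the arm holds its last target. There are 200 camera calls.

### The job

Pick up the hook tool, drop its hook into the ring of the wide tray in the little stand, and drag that tray straight out until about two thirds of its length is in front of the stand, its back end still inside. Then lift the hook out and set it down on the bench, clear of both trays. Leave the narrow tray where it is.

Things in the scene. Friction and masses are not known exactly. Their poses are not given: they have to be found in the camera images.
- hook_grip (a point): Hook tool (0.22 kg, balances here): centre of its wooden handle, 100 x 22 x 26 mm (along x, y, z); grip here. x runs towards the hook, z up. It stands by itself on a steel butt plate (64 wide, 58 high, 52 mm behind) and its hook tip, this point 58 mm above the bench. A 9 mm steel shank runs on 115 mm in front of this point, then turns down as the hook.
- hook_tip (a point): Middle of the round 9 mm lower end of the hook, 4.5 mm above the tool's underside: 107 mm in front of hook_grip and 53.5 mm below it. The hook is 53 mm long and leans back 8 mm towards the handle at the tip. Axes as hook_grip.
- wide_ring (a point): Centre of the flat-lying ring on the front of the wide tray, 45 mm above the bench; hole 40 mm across, bar 8 mm thick, open above and below. x points into the tray, z up. The loose open steel tray (about 0.5 kg, slides on the bench) is 200 mm long, 122 wide, 60 high; its front wall is 32 mm behind this point.
- narrow_ring (a point): Centre of the same kind of ring on the narrow tray (78 mm wide, otherwise alike), in the other lane. Its tray is to be left alone.
- stand: Low fixed stand with two open-fronted lanes, each 136 mm wide, one tray in each (which is where varies): 200 deep (x), 290 wide (y), 100 high, plywood top. Origin: centre of its underside. x points from its front to its back, so trays come out along -x; front edge at x = -100 mm. The trays' fronts start 20 to 40 mm in front of that edge.
Not all that is in view belongs to the job. Leave any turquoise or yellow look-alike of the part that bears hook_grip alone.

How it is judged:
On the way, in this order (a step that is already met when the one before it is completed fails the run):
1. the hook is down in the wide tray's ring, the tray not yet pulled out (horizontal distance between hook_tip and wide_ring below 0.022 m and z of hook_tip in the frame of wide_ring below -0.004 m and x of wide_ring in the frame of stand above -0.2 m), for 0.1 s.
2. with the hook in its ring, the wide tray stands between half and nine tenths out of the stand (horizontal distance between hook_tip and wide_ring below 0.022 m and z of hook_tip in the frame of wide_ring below -0.004 m and x of wide_ring in the frame of stand between -0.314 and -0.232 m), for 0.2 s.
At the end, for the whole second after the job is handed in: Wide tray flat, its front 100 to 182 mm in front of the stand's front edge, square to it within 10 degrees; hook at rest on the bench (handle centre below 70 mm), touching neither tray, tip over 40 mm from the wide tray's ring centre; narrow tray within 20 mm of its start; all at rest (x of wide_ring in the frame of stand between -0.314 and -0.232 m and angle between the x axis of wide_ring and the x axis of stand, either way round below 0.17 rad and angle between wide_ring's own z axis and vertical below 0.1 rad and height (world z) of hook_grip below 0.07 m and horizontal distance between hook_tip and wide_ring above 0.04 m and contact force between hook and wide_tray below 0.1 N and contact force between hook and narrow_tray below 0.1 N and distance of narrow_ring from where it was at the start of the episode below 0.02 m and linear speed of each of hook, wide_tray below 0.02 m/s).
It fails at once if the narrow tray is shifted by more than 20 mm (distance of narrow_ring from where it was at the start of the episode above 0.02 m).
It fails at once if the wide tray is tipped by more than 15 degrees (angle between wide_ring's own z axis and vertical above 0.26 rad).
It fails at once if the robot's fingers move the wide tray instead of the hook (contact force between the fingers and wide_tray above 2 N).
It also fails if it takes over 45 s, if anything falls off the work surface, if the arm or the gripper's body presses on something with over 40 N, if the wrist force passes 120 N, or if a joint passes its speed limit or range.

## Working session

There is one attempt and no reset: what is moved stays moved. The work goes in short steps, Python scripts to look and compute and a tool call to move; the robot and the scene stay as the last step left them, time stands still between calls to the robot, and variables do not carry over. Pictures are saved under pics/ and viewed, about 8 in all and at most 12, crops included, and the job is handed in when it is done.

Besides the shell and the picture viewer there is one more tool, called as a command line: name --argument value ..., lists and objects as JSON in quotes. step_arm: Moves the arm, as the interface text tells. Its arguments: {"type":"object","properties":{"increments":{"type":"array","items":{"type":"object","properties":{"travel":{"type":"array","items":{"type":"number"}},"twist":{"type":"array","items":{"type":"number"}},"hand":{"type":"number"}}}}},"required":["increments"]}

```bash
mkdir -p pics; python3 - <<'E'
from rig import env
import cv2
o=env.get_obs(); print({k:(o[k] if not hasattr(o[k],'round') else o[k]) for k in('clock','eef_pos','orientation','finger_gap')})
for n in('scene','top'):
    c=env.calibration(n); print(n,c)
    cv2.imwrite(f'pics/{n}0.png',env.capture(n)[:,:,::-1])
E
```

```text
{'clock': 0.0, 'eef_pos': array([ 0.20840365, -0.69389576,  0.23042627]), 'orientation': array([ 9.89370455e-01,  1.45414910e-01, -1.79868257e-04, -7.58227611e-04]), 'finger_gap': 0.08535425654702608}
scene {'fx': 536.5996383984966, 'fy': 536.5996383984966, 'cx': 327.0066859934467, 'cy': 239.7526010673464, 'k1': -0.11445241881357084, 'R': array([[ 0.18654299,  0.98240528, -0.0090317 ],
       [ 0.72969812, -0.14470179, -0.66828291],
       [-0.65783156,  0.11807308, -0.74385239]]), 't': array([-0.06586303, -0.32887718,  1.51264664])}
top {'fx': 609.1835877676168, 'fy': 609.1835877676168, 'cx': 320.85475432499777, 'cy': 240.44405644448182, 'k1': -0.14500802198355361, 'R': array([[-0.01129354, -0.99993367, -0.00226043],
       [-0.99445942,  0.01146793, -0.10449381],
       [ 0.1045128 ,  0.0010678 , -0.99452297]]), 't': array([0.01199505, 0.52983321, 1.13475845])}
```

View pics/top0.png

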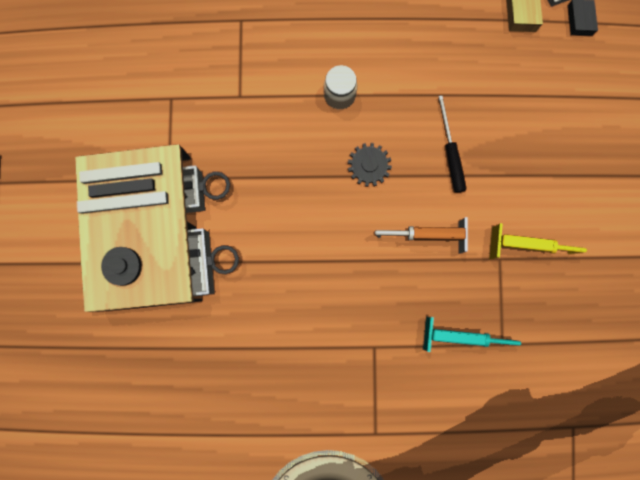

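View pics/scene0.png

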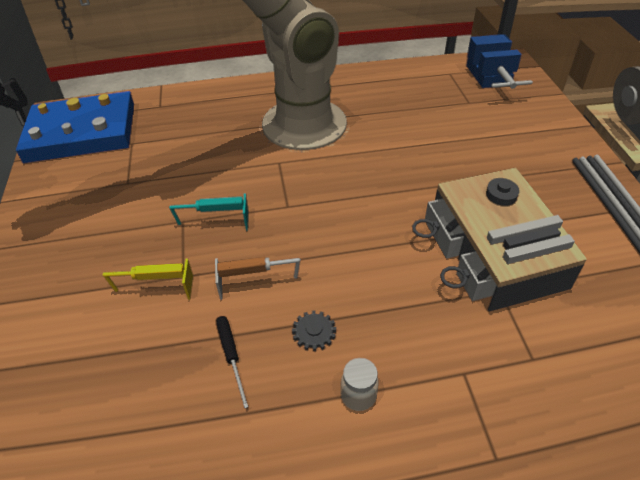

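The top view shows the orange-handled hook at about (440,234), with its tip towards (377,233). The stand is on the left. The wide tray's ring is at (226,260) and the narrow tray's ring is at (217,186). Next I'll enlarge both areas.

```bash
cat > h.py <<'E'
import numpy as np, cv2
from rig import env
def ray(n,uv,z,c=None):
    "world point at height z seen at pixel uv"
    c=c or env.calibration(n)
    K=np.array([[c['fx'],0,c['cx']],[0,c['fy'],c['cy']],[0,0,1]])
    p=cv2.undistortPoints(np.array([[uv]],float),K,np.array([c['k1'],0,0,0,0.]))[0,0]
    R,t=np.array(c['R']),np.array(c['t']); o=-R.T@t; d=R.T@np.r_[p,1]
    return o+d*(z-o[2])/d[2]
E
python3 - <<'E'
import cv2,numpy as np
a=cv2.imread('pics/top0.png')
l=cv2.resize(a[140:320,70:250],None,fx=3,fy=3,interpolation=2)  # 540x540
r=cv2.resize(a[205:265,365:480],None,fx=6,fy=6,interpolation=2)
cv2.imwrite('pics/cl.png',l)
cv2.imwrite('pics/cr.png',r)
E
```

```text
(no output)
```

View pics/cl.png

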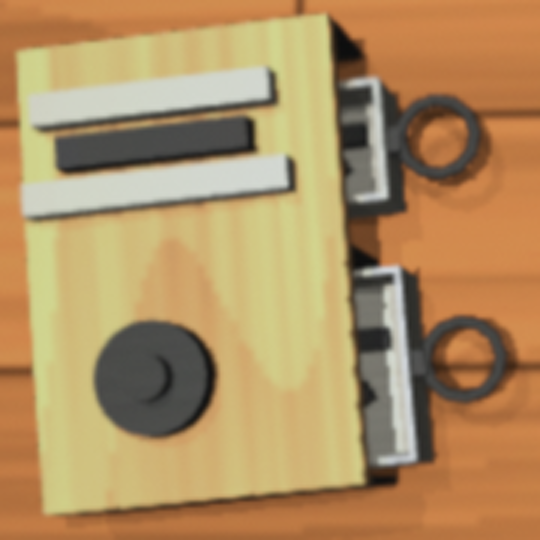

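View pics/cr.png

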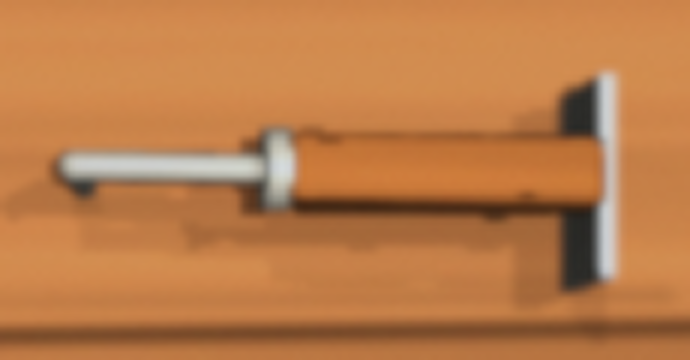

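```bash
python3 - <<'E'
from h import *
T=lambda u,v,z:ray('top',(69.67+u/3,139.67+v/3),z)
H=lambda u,v,z:ray('top',(364.6+u/6,204.6+v/6),z)
f=lambda a:np.round(a,4)
c=[T(17,52,.1),T(328,14,.1),T(366,484,.1),T(45,515,.1)]
for x in c: print('corner',f(x))
d=(c[0]+c[3]-c[1]-c[2])/2; e=(c[0]+c[1]-c[2]-c[3])/2
print('depth dir',f(d),np.degrees(np.arctan2(d[1],d[0])),'width',f(e),np.degrees(np.arctan2(e[1],e[0])))
ctr=sum(c)/4; print('ctr',f(ctr))
w,n=T(466,359,.047),T(440,137,.047); print('rings',f(w),f(n))
for a in(d[:2]/np.linalg.norm(d[:2]),):
  print('ring in stand',[ (f(a@(p-ctr)[:2]),f(np.array([-a[1],a[0]])@(p-ctr)[:2])) for p in(w,n)])
h0,h1,s=H(295,170,.071),H(603,170,.071),H(56,165,.0625)
b=(H(606,72,.0577)+H(606,280,.0577))/2
print('handle',f(h0),f(h1),f((h0+h1)/2),'shank end',f(s),'butt',f(b))
v=s-b; print('tool yaw',np.degrees(np.arctan2(v[1],v[0])),np.linalg.norm(v[:2]))
from scipy.spatial.transform import Rotation as R
o=env.get_obs(); print(R.from_quat(o['orientation']).as_matrix().round(3))
E
```

```text
corner [0.6845 0.4631 0.1   ]
corner [0.7034 0.2652 0.1   ]
corner [0.4163 0.2378 0.1   ]
corner [0.398  0.4357 0.1   ]
depth dir [-0.0186  0.1979  0.    ] 95.36203968378649 width [0.2868 0.0274 0.    ] 5.457206485342546
ctr [0.5505 0.3504 0.1   ]
rings [0.4943 0.1863 0.047 ] [0.6358 0.2039 0.047 ]
ring in stand [(np.float64(-0.1581), np.float64(0.0713)), (np.float64(-0.1538), np.float64(-0.0712))]
handle [ 0.5373 -0.1657  0.071 ] [ 0.5363 -0.2616  0.071 ] [ 0.5368 -0.2137  0.071 ] shank end [ 0.5407 -0.0927  0.0625] butt [ 0.536  -0.2657  0.0577]
tool yaw 88.45196269292633 0.17305990047112735
[[ 0.958  0.288 -0.   ]
 [ 0.288 -0.958  0.001]
 [-0.    -0.001 -1.   ]]
```

step_arm --increments '[{"travel": [454,-367,80],"twist": [0,0,-72.3],"hand": 0},{"travel": [454,-367,80],"twist": [0,0,-72.3],"hand": 0},{"travel": [454,-367,80],"twist": [0,0,-72.3],"hand": 0},{"travel": [454,-367,80],"twist": [0,0,-72.3],"hand": 0},{"travel": [454,-367,80],"twist": [0,0,-72.3],"hand": 0},{"travel": [454,-367,80],"twist": [0,0,-72.3],"hand": 0},{"travel": [454,-367,80],"twist": [0,0,-72.3],"hand": 0},{"travel": [454,-367,80],"twist": [0,0,-72.3],"hand": 0},{"travel": [454,-367,80],"twist": [0,0,-72.3],"hand": 0},{"travel": [454,-367,80],"twist": [0,0,-72.3],"hand": 0},{"travel": [454,-367,80],"twist": [0,0,-72.3],"hand": 0},{"travel": [454,-367,80],"twist": [0,0,-72.3],"hand": 0},{"travel": [454,-367,80],"twist": [0,0,-72.3],"hand": 0},{"travel": [454,-367,80],"twist": [0,0,-72.3],"hand": 0}]'

```text
clock: 1.85
eef_pos: [0.5372, -0.2134, 0.1514]
orientation: [0.714, 0.7, -0.0, 0.0]
ft_force: [-0.7, -0.7, 0.3]
finger_gap: 0.0853
```

```bash
python3 - <<'E'
from h import *
from scipy.spatial.transform import Rotation as R
o=env.get_obs(); c=env.calibration('wrist')
print(R.from_quat(o['orientation']).as_matrix().round(4),o['eef_pos'],o['qpos'].round(2))
np.save('c1.npy',c,allow_pickle=True)
cv2.imwrite('pics/w1.png',env.capture('wrist')[:,:,::-1])
E
```

```text
[[ 1.900e-02  9.998e-01 -0.000e+00]
 [ 9.998e-01 -1.900e-02 -4.000e-04]
 [-4.000e-04 -0.000e+00 -1.000e+00]] [ 0.53723711 -0.21344635  0.15140696] [ 0.51  0.54 -0.33  2.    0.28  0.64 -0.02]
```

View pics/w1.png

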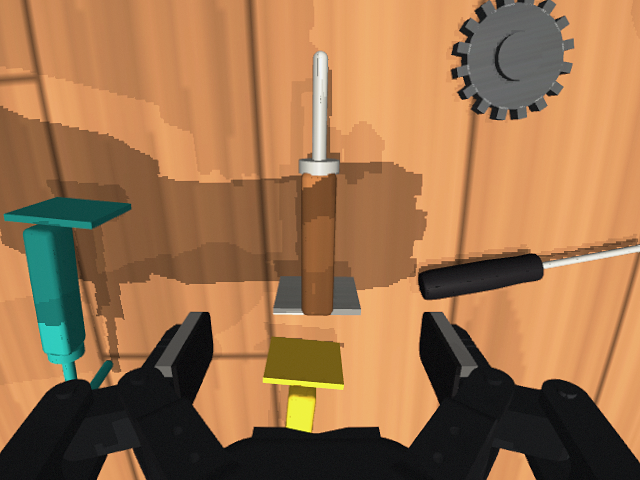

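The wrist view shows the tool between the open fingers. The shank end is at (320,53), the collar at (319,166) and the handle's rear at (317,314).

```bash
python3 - <<'E'
from h import *
c=np.load('c1.npy',allow_pickle=True).item()
f=lambda u,v,z:ray('wrist',(u,v),z,c)
s,h0,h1=f(320,53,.0625),f(319,175,.071),f(317.5,314,.071)
bt=(f(273,314,.058)+f(361,314,.058))/2
print(s,h0,h1,bt); v=s-h1; print(np.degrees(np.arctan2(v[1],v[0])),np.linalg.norm(v))
E
```

```text
[ 0.5417917 -0.0939087  0.0625   ] [ 0.53994765 -0.16324705  0.071     ] [ 0.53730684 -0.25860743  0.071     ] [ 0.53686949 -0.26606361  0.058     ]
88.44018174205402 0.16497889608154287
```

step_arm --increments '[{"travel": [1.4,1.4,50],"twist": [0,0,0.5],"hand": 0},{"travel": [1.4,1.4,90],"twist": [0,0,0.5],"hand": 0},{"travel": [1.4,1.4,112],"twist": [0,0,0.5],"hand": 0},{"travel": [1.4,1.4,112],"twist": [0,0,0.5],"hand": 0},{"travel": [1.4,1.4,112],"twist": [0,0,0.5],"hand": 1},{"travel": [1.4,1.4,112],"twist": [0,0,0.5],"hand": 1},{"travel": [1.4,1.4,112],"twist": [0,0,0.5],"hand": 1},{"travel": [1.4,1.4,112],"twist": [0,0,0.5],"hand": 1},{"travel": [1.4,1.4,112],"twist": [0,0,0.5],"hand": 1},{"travel": [1.4,1.4,112],"twist": [0,0,0.5],"hand": 1},{"travel": [1.4,1.4,112],"twist": [0,0,0.5],"hand": 1},{"travel": [1.4,1.4,112],"twist": [0,0,0.5],"hand": 1}]'

```text
clock: 3.4
eef_pos: [0.5394, -0.211, 0.04]
orientation: [0.716, 0.698, 0.0, 0.0]
ft_force: [-0.8, 0.6, 5.7]
finger_gap: 0.0215
```

step_arm --increments '[{"travel": [0,0,-40],"twist": [0,0,0],"hand": 1},{"travel": [0,0,-80],"twist": [0,0,0],"hand": 1},{"travel": [50,-8,-80],"twist": [0,0,-1],"hand": 1},{"travel": [100,-15,-80],"twist": [0,0,-2.5],"hand": 1},{"travel": [150,-22,-80],"twist": [0,0,-4],"hand": 1},{"travel": [200,-29,-80],"twist": [0,0,-5],"hand": 1},{"travel": [250,-37,-80],"twist": [0,0,-6],"hand": 1},{"travel": [280,-41,-80],"twist": [0,0,-6.8],"hand": 1},{"travel": [291,-42.6,-80],"twist": [0,0,-6.8],"hand": 1},{"travel": [291,-42.6,-80],"twist": [0,0,-6.8],"hand": 1},{"travel": [291,-42.6,-80],"twist": [0,0,-6.8],"hand": 1}]'

```text
clock: 4.78
eef_pos: [0.5042, 0.0794, 0.1191]
orientation: [0.674, 0.738, -0.0, 0.0]
ft_force: [0.7, 0.3, -1.4]
finger_gap: 0.0212
```

```bash
python3 - <<'E'
from h import *
from scipy.spatial.transform import Rotation as R
o=env.get_obs(); c=env.calibration('wrist')
print(R.from_quat(o['orientation']).as_matrix().round(4),o['eef_pos'],o['qpos'].round(2))
np.save('c2.npy',c,allow_pickle=True)
w=env.capture('wrist')[:,:,::-1]; cv2.imwrite('pics/w2.png',w)
E
```

```text
[[-9.060e-02  9.959e-01 -4.000e-04]
 [ 9.959e-01  9.060e-02 -9.000e-04]
 [-9.000e-04 -5.000e-04 -1.000e+00]] [0.50419425 0.07943188 0.11913629] [-0.07  0.53 -0.28  2.17  0.31  0.48 -0.5 ]
```

View pics/w2.png

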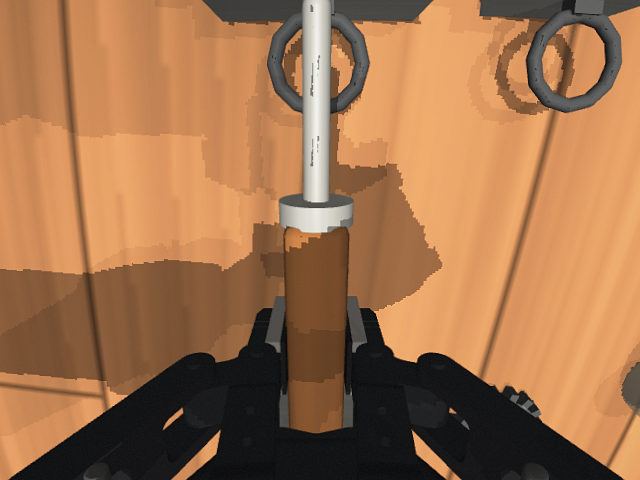

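The wrist view shows the held shank running over the wide ring. The ring's outer edge spans columns 267–369 and rows 11–114, so its centre is about (318,62).

```bash
python3 - <<'E'
from h import *
c=np.load('c2.npy',allow_pickle=True).item()
w=ray('wrist',(318,62.5),.045,c); n=ray('wrist',(573.5,61),.045,c)
print('wide',w,'narrow',n)
print([np.linalg.norm(ray('wrist',p,.045,c)-w) for p in((267,62),(369,62),(318,11),(318,114))])
x=np.array([-.0906,.9959]); y=np.array([.9959,.0906])
tip=np.array([.5042,.0794])+.106*x
d=w[:2]-tip; print('tip',tip,'to ring, tool x,y mm',1e3*d@x,1e3*d@y)
s0,s1=ray('wrist',(316,190),.14,c),ray('wrist',(316,10),.14,c); print('shank',s0,s1, [(1e3*(s[:2]-[.5042,.0794])@y) for s in (s0,s1)])
E
```

```text
wide [0.4951246 0.1914461 0.045    ] narrow [0.63722707 0.20812541 0.045     ]
[np.float64(0.027770131856876483), np.float64(0.02777583640792184), np.float64(0.025411021460006674), np.float64(0.026917128281713675)]
tip [0.4945964 0.1849654] to ring, tool x,y mm 6.406273373553078 1.113185193440497
shank [0.49875007 0.13888177 0.14      ] [0.4938795  0.19271727 0.14      ] [np.float64(-0.03853231489727452), np.float64(-0.011644587206793934)]
```

step_arm --increments '[{"travel": [3.5,0.8,0],"twist": [0,0,0],"hand": 1},{"travel": [3.5,0.8,15],"twist": [0,0,0],"hand": 1},{"travel": [3.5,0.8,30],"twist": [0,0,0],"hand": 1},{"travel": [3.5,0.8,40],"twist": [0,0,0],"hand": 1},{"travel": [3.5,0.8,48],"twist": [0,0,0],"hand": 1},{"travel": [3.5,0.8,55],"twist": [0,0,0],"hand": 1},{"travel": [3.5,0.8,55],"twist": [0,0,0],"hand": 1},{"travel": [3.5,0.8,55],"twist": [0,0,0],"hand": 1},{"travel": [3.5,0.8,55],"twist": [0,0,0],"hand": 1}]'

```text
clock: 5.95
eef_pos: [0.5048, 0.0847, 0.0646]
orientation: [0.674, 0.739, 0.0, 0.0]
ft_force: [-0.6, 0.2, -3.2]
finger_gap: 0.0215
```

```bash
python3 - <<'E'
from h import *
s=env.capture('scene')[:,:,::-1]; w=env.capture('wrist')[:,:,::-1]
a=cv2.resize(s[180:300,370:520],None,fx=4,fy=4,interpolation=2)
b=w[0:240,200:400]
cv2.imwrite('pics/s2.png',np.hstack([a,cv2.copyMakeBorder(b,0,240,0,0,0)]))
E
```

```text
(no output)
```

View pics/s2.png

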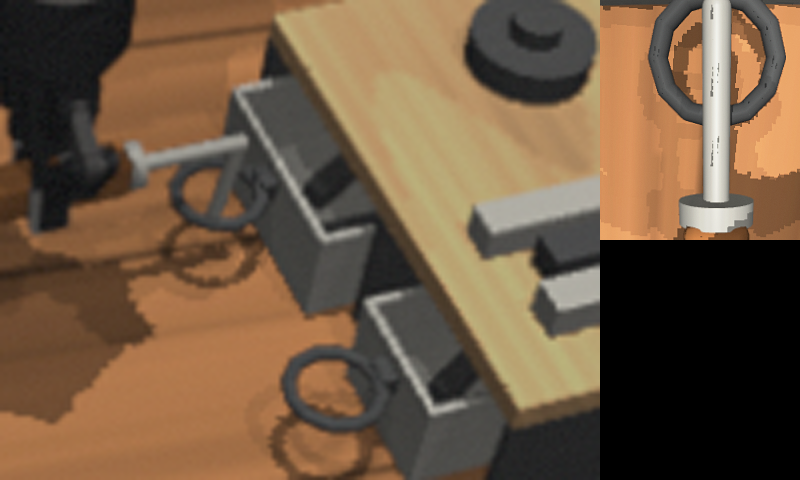

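The hook is down through the ring: in the scene crop its tip is at (218,215), inside the ring, and nothing is pressing on it. I'll drag in two parts.

step_arm --increments '[{"travel": [-6,0,0],"twist": [0,0,0],"hand": 1},{"travel": [-11,0,0],"twist": [0,0,0],"hand": 1},{"travel": [-15,0,0],"twist": [0,0,0],"hand": 1},{"travel": [-19,0,0],"twist": [0,0,0],"hand": 1},{"travel": [-23,0,0],"twist": [0,0,0],"hand": 1},{"travel": [-28,0,0],"twist": [0,0,0],"hand": 1},{"travel": [-34,0,0],"twist": [0,0,0],"hand": 1},{"travel": [-40,0,0],"twist": [0,0,0],"hand": 1}]'

```text
clock: 7.05
eef_pos: [0.5083, 0.0445, 0.0642]
orientation: [0.673, 0.739, -0.0, -0.0]
ft_force: [-0.9, 3.2, -4.1]
finger_gap: 0.0214
```

Pulling at about 3 N, consistent with sliding friction. I'll continue the remaining 92 mm.

step_arm --increments '[{"travel": [-7,0,0],"twist": [0,0,0],"hand": 1},{"travel": [-14,0,0],"twist": [0,0,0],"hand": 1},{"travel": [-21,0,0],"twist": [0,0,0],"hand": 1},{"travel": [-28,0,0],"twist": [0,0,0],"hand": 1},{"travel": [-35,0,0],"twist": [0,0,0],"hand": 1},{"travel": [-42,0,0],"twist": [0,0,0],"hand": 1},{"travel": [-49,0,0],"twist": [0,0,0],"hand": 1},{"travel": [-56,0,0],"twist": [0,0,0],"hand": 1},{"travel": [-63,0,0],"twist": [0,0,0],"hand": 1},{"travel": [-70,0,0],"twist": [0,0,0],"hand": 1},{"travel": [-77,0,0],"twist": [0,0,0],"hand": 1},{"travel": [-83,0,0],"twist": [0,0,0],"hand": 1},{"travel": [-88,0,0],"twist": [0,0,0],"hand": 1},{"travel": [-91,0,0],"twist": [0,0,0],"hand": 1},{"travel": [-92,0,0],"twist": [0,0,0],"hand": 1},{"travel": [-92,0,0],"twist": [0,0,0],"hand": 1},{"travel": [-92,0,0],"twist": [0,0,0],"hand": 1},{"travel": [-92,0,0],"twist": [0,0,0],"hand": 1}]'

```text
clock: 9.3
eef_pos: [0.5168, -0.0468, 0.0643]
orientation: [0.674, 0.739, -0.0, 0.0]
ft_force: [0.5, 1.8, -2.8]
finger_gap: 0.0211
```

```bash
python3 - <<'E'
from h import *
c=env.calibration('wrist'); np.save('c3.npy',c,allow_pickle=True)
w=env.capture('wrist')[:,:,::-1];t=env.capture('top')[:,:,::-1]
a=cv2.resize(t[140:320,70:370],None,fx=2,fy=2,interpolation=2)
cv2.imwrite('pics/s3.png',np.hstack([a,cv2.copyMakeBorder(w[0:240,220:420],0,120,0,0,0)]))
E
```

```text
(no output)
```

View pics/s3.png

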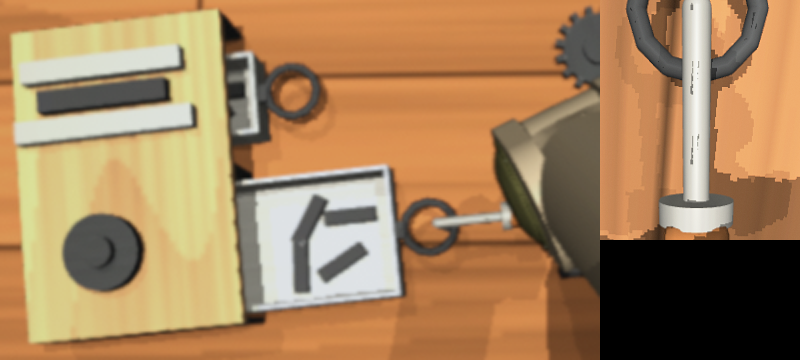

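The tray is well out and square to the stand. The ring centre is at crop (430,227), with the hook still in its front half. I'll check the number.

```bash
python3 - <<'E'
from h import *
r=ray('top',(69.75+430/2,139.75+227/2),.047); a=np.radians(95.4); ctr=np.array([.5505,.3504])
print(r,'stand x',np.array([np.cos(a),np.sin(a)])@(r[:2]-ctr))
tip=np.array([.5168,-.0468])+.106*np.array([-.0906,.9959]);print('tip-ring',np.linalg.norm(tip-r[:2]))
E
```

```text
[0.5045688  0.07384818 0.047     ] stand x -0.271001964929036
tip-ring 0.015309949325360027
```

step_arm --increments '[{"travel": [6,0,0],"twist": [0,0,0],"hand": 1},{"travel": [13,0,0],"twist": [0,0,0],"hand": 1},{"travel": [13,0,0],"twist": [0,0,0],"hand": 1},{"travel": [13,0,-15],"twist": [0,0,0],"hand": 1},{"travel": [13,0,-35],"twist": [0,0,0],"hand": 1},{"travel": [13,0,-60],"twist": [0,0,0],"hand": 1},{"travel": [13,0,-75],"twist": [0,0,0],"hand": 1},{"travel": [13,0,-75],"twist": [0,0,0],"hand": 1},{"travel": [-20,0,-75],"twist": [0,0,0],"hand": 1},{"travel": [-60,0,-75],"twist": [0,0,0],"hand": 1},{"travel": [-100,0,-65],"twist": [0,0,0],"hand": 1},{"travel": [-125,0,-40],"twist": [0,0,0],"hand": 1},{"travel": [-130,0,-15],"twist": [0,0,0],"hand": 1},{"travel": [-130,0,5],"twist": [0,0,0],"hand": 1},{"travel": [-130,0,15],"twist": [0,0,0],"hand": 1},{"travel": [-130,0,20],"twist": [0,0,0],"hand": 1},{"travel": [-130,0,23],"twist": [0,0,0],"hand": 1},{"travel": [-130,0,24],"twist": [0,0,0],"hand": 1},{"travel": [-130,0,24],"twist": [0,0,0],"hand": 1}]'

```text
clock: 11.78
eef_pos: [0.5291, -0.1762, 0.0406]
orientation: [0.674, 0.739, 0.0, 0.0]
ft_force: [0.0, 0.9, -2.2]
finger_gap: 0.0211
```

step_arm --increments '[{"travel": [0,0,1],"twist": [0,0,0],"hand": 1},{"travel": [0,0,1],"twist": [0,0,0],"hand": 1},{"travel": [0,0,1],"twist": [0,0,0],"hand": 0.6},{"travel": [0,0,1],"twist": [0,0,0],"hand": 0.3},{"travel": [0,0,1],"twist": [0,0,0],"hand": 0},{"travel": [0,0,1],"twist": [0,0,0],"hand": 0},{"travel": [0,0,1],"twist": [0,0,0],"hand": 0},{"travel": [0,0,1],"twist": [0,0,0],"hand": 0},{"travel": [0,0,1],"twist": [0,0,0],"hand": 0},{"travel": [0,0,-30],"twist": [0,0,0],"hand": 0},{"travel": [0,0,-70],"twist": [0,0,0],"hand": 0},{"travel": [0,0,-120],"twist": [0,0,0],"hand": 0},{"travel": [0,0,-160],"twist": [0,0,0],"hand": 0},{"travel": [0,0,-160],"twist": [0,0,0],"hand": 0},{"travel": [0,0,-160],"twist": [0,0,0],"hand": 0}]'

```text
clock: 13.65
eef_pos: [0.5284, -0.1764, 0.1999]
orientation: [0.674, 0.739, -0.0, -0.0]
ft_force: [-0.5, 0.9, -0.2]
finger_gap: 0.0854
```

```bash
python3 - <<'E'
from h import *
cv2.imwrite('pics/s4.png',env.capture('scene')[:,:,::-1])
t=env.capture('top')[:,:,::-1]; cv2.imwrite('pics/t4.png',cv2.resize(t[140:320,70:330],None,fx=3,fy=3,interpolation=2))
E
```

```text
(no output)
```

View pics/s4.png

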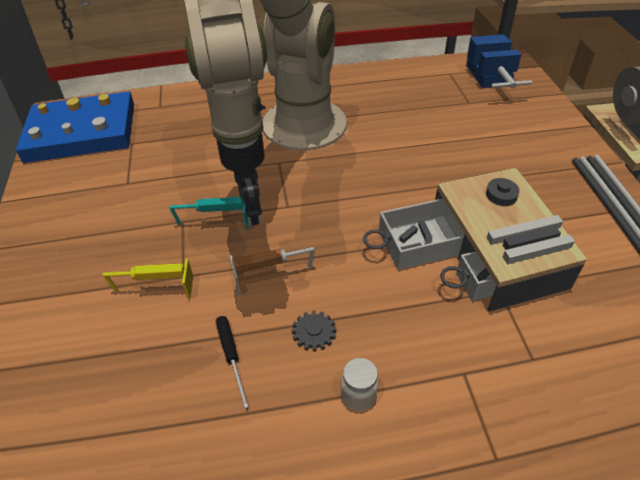

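View pics/t4.png

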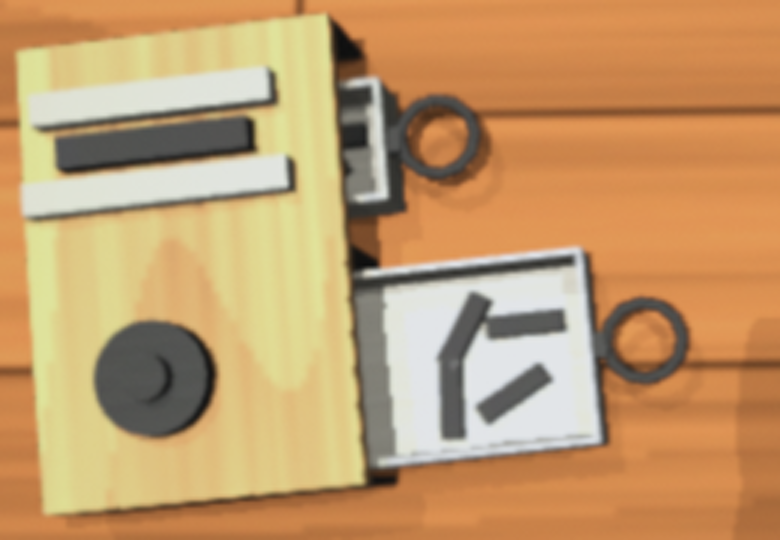

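The hook stands on the bench at scene (275,262), clear of both trays. The wide tray is out and square, with its ring at crop (645,340). The narrow ring is still at crop (440,137), the same pixel as at the start.

```bash
python3 - <<'E'
from h import *
r=ray('top',(69.67+645/3,139.67+340/3),.047); a=np.radians(95.4)
print('stand x',np.array([np.cos(a),np.sin(a)])@(r[:2]-[.5505,.3504]))
print(env.get_obs()['clock'],env.finish_job())
E
```

```text
stand x -0.2708988799510642
the job is handed in; nothing more can be done
13.75 None
```

The wide tray is out about two thirds of its length, and the job was handed in at 13.75 s. I gripped the hook, lowered it into the wide tray's ring and dragged the tray straight out. Then I centred the hook in the ring, lifted it out and set it on the bench.

Last checks, from the final pictures:
- **Wide tray:** ring x is about -0.271 m in the stand frame (allowed -0.314 to -0.232). By eye it is flat and square, with its back end still inside.
- **Narrow tray:** its ring is at the same pixel position as at the start.
- **Hook:** it stands on the bench, and its tip should be about 145 mm from the wide ring (worked out from the moves, not measured). It is clear of both trays.
- **Forces:** the wrist readings at the end of each move stayed below 6 N.

One disagreement: before the hook went in, the top and wrist cameras placed the wide ring 5 mm apart. I aimed between the two, which was within the ring's clearance. No check failed.

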